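# Serve the small round roll with the tongs at the desk

## Robot

A 6-joint arm with a two-finger parallel gripper is mounted at the origin on the work surface. World frame = base frame: x ahead of the robot, y to its left, z up, the work surface at z = 0. Lengths are in m, angles in rad, forces in N, time in s.
With the tool pointing down it reaches from about 0.25 to 0.8 m from the base axis. Payload 3.9 kg.
Tool frame: the origin (TCP) lies between the finger pads; the fingertips stand 19 mm ahead of it and the grasp point (between the pads) is the TCP; z points along the fingers, y is the direction in which the jaws open and shut (so a half turn about z gives the same grasp; the last joint's range is limited). The gripper opens to 85 mm and grips with 20 to 120 N. Pads are 22 mm wide; open, the fingers measure 114 mm over their backs; the gripper's body (76 mm by 85 mm) begins 54 mm behind the grasp point. The pads swing forward as they close: fully open they stand 13 mm farther back than shut.
Start: joints at [1.182, 0.26, -0.138, 1.173, 0, 1.571], TCP at [0.199, 0.486, 0.25] pointing down, gripper open.
Joint ranges: [-2.78, 2.78], [-0.83, 1.72], [-1.28, 1.37], [-1.9, 2.12], [-1.57, 1.48], [-3.14, 3.14]. Speed limits (rad/s): [2.57, 2.57, 3.14, 3.14, 3.14, 3.14].

## Interface

Orientations are given as a unit quaternion [x, y, z, w].
In Python, from station import sense, camera, get_calibration, sign_off gives the robot as it stands.
- The arm moves only by the shell command python3 -m handwheel 'ROWS' [FORCE]. ROWS is JSON, a list of rows, each a list of 3 entries, a list of its own where there are three numbers: the shift along the tool's x, y, z in m, then the turn, a rotation vector about the tool's x, y, z in rad, then the gripper command: -1 is fully open, 1 is shut, values between are in proportion. In form: [[[tx, ty, tz], [ax, ay, az], hand], ...]. A call has 1 to 12 rows; each row is the pose to reach, as a shift and turn from the pose commanded when the call began, along the tool's axes at that moment; what a row does not reach only later rows make up. A row lasts 1/8 s, in which the tool goes at most 62.5 mm and 10.7 degrees, less where a joint would pass 70% of its speed; a pose out of reach is approached as far as the arm can. A call with a gripper value outside its range is refused whole. The fingers move at their own pace and stop on an object; FORCE is the grip in N (left out, the last holds). Time passes only in rows, so rows that repeat a pose let the fingers close. It gives the time, the measured TCP pose, the force and the opening at its end, in the units of the state.
- sense(): the state, without advancing time (a new reading comes with each control period).
- camera(name): name is "scene" or "top" or "wrist"; returns (picture, depth): 384x512x3 uint8, red, green, blue; 384x512 float32, m along the optical axis (not along the pixel's ray), 0 where there is no reading.
- get_calibration(name): a dict with "fov_y" (degrees; the focal length in pixels is half the picture's height over the tangent of half this angle, whatever the lens; pixels are square), "cx", "cy" (the principal point, pixels), "R" (3x3) and "t" (3): a world point X has camera coordinates R X + t. Camera axes: x right, y down, z forward; pixel columns grow to the right and rows downward; lengths in m; the calibration is good to about 2 mm. A picture is of the moment at which its call begins: read the wrist's pose just before it. get_calibration takes no time and is no camera call; for the wrist camera it gives the pose at the moment of the call.
- sign_off(): hands the job in, once; it reports no verdict.
The state is a dict: "time_s": time; "joints": joint angles; "dq": joint speeds; "joint_torque": joint torques, N m; "tool_pos": TCP position; "tcp_rot": TCP orientation; "wrist_force": force on the tool from outside, world axes, zero at the start; "ft_torque": the same for the moment, N m; "finger_gap": finger opening in m.
Only numpy, scipy, OpenCV 4.12 (cv2) and the standard library are available. Lean on these libraries where they do the work, as an engineer would, in place of code of your own. Each camera call takes 0.05 s, during which the arm holds its last target. There are 200 camera calls.

## Task

Snack time at the desk: pick up the serving tongs from their board with the gripper, take the small round roll off the dark tray between the jaws of the tongs, and carry it over the middle of the white side plate. Finish while still holding it there in the closed tongs, about 15 cm above the plate; do not put it down or let go. Never touch the roll with the gripper itself, and leave the other two bakes and everything else on the desk where they are.

Things in the scene. Friction and masses are not known exactly. Their poses are not given: they have to be found in the camera images.
- tongs: Steel spring tongs with black grip panels lying flat on the board: 229 mm long, 26 mm high, 0.11 kg, balanced near the panels. Origin: on the underside, midway between the two panels. x points from the hinge (at x = -80 mm; head ends at -98) to the open jaws, z up, arms spread along y. Squeezing the panels together along y closes the jaws; both arms move alike and spring open when released.
- tongs_left: The +y arm of the tongs (panel and jaw). Origin on the hinge axis, 80 mm behind the tongs' origin; x along the arm, turned out 0.055 rad from the tongs' x when relaxed; squeezing turns it inward by at most 0.2 rad. The spring pushes each panel outward with about 4 N relaxed, 5 N at 54 mm over the panels, 8 N at 44 mm. A grip of 20 to 30 N closes the jaws and holds the roll well.
- tongs_right: The -y arm of the tongs, mirror image of the left.
- tongs_grip (a point): Point midway between the two grip panels, 13 mm above the tongs' underside. Each panel is 56 mm long (tongs' x = -28..28), 26 mm high (z = 0..26); relaxed they measure 59 mm over their outer faces here (56 mm at the rear end, 62 at the front). Carry the tongs with the panels squeezed to under 57 mm; they are 44 mm apart, outside, when the jaws meet the roll.
- tongs_jaws (a point): Point midway between the jaws, 105 mm ahead of the grip point along the tongs' x, 13 mm above the underside. Each jaw is a shallow cup 50 mm long, 26 mm high (z = 0..26), 3 mm thick. Relaxed, the jaws are 84 mm apart inside (74 at their turned-in lips), 91 over all; at 54 mm over the panels 72 mm apart. The gap changes 2.3 mm for each mm at the panels.
- roll: The small round bread roll to be served: dome-topped, flat underside, 50 mm across (upright side from 6 to 26 mm high), 38 mm high, about 35 g. Origin: centre of the underside. It stands on the tray in one of three places 125 mm apart along the tray, which are shuffled.
- finger_roll: Oblong roll, same crust, 85 x 40 x 34 mm, long side about along the tray's x; on the tray; to be left alone. Origin: centre of underside.
- pastry: Square pastry, same crust, 56 x 56 x 24 mm with a small jam spot; on the tray; to be left alone. Origin: centre of underside.
- tray: Dark wooden serving slab, fixed, 150 mm (its x) by 380 mm (its y), 12 mm thick: its top is 12 mm above the desk. Origin: centre of the underside.
- board: Wooden board under the tongs, fixed, 250 mm (its x) by 130 mm (its y), 12 mm thick. Origin: centre of the underside.
- plate: White round side plate, fixed, 150 mm across, 13 mm high, its middle 6 mm above the desk. Origin: centre of the underside.
- mug: Blue mug, 80 mm across, 92 mm high, beyond the plate; leave alone. Origin: centre of underside.
- mouse: Black computer mouse, 105 x 60 x 32 mm, on the left near the robot; leave alone.
- jam: Jam jar, 60 mm across, 70 mm high, beyond the tongs' board; leave alone.
- spoon: Teaspoon, 140 mm long, lying between the robot and the plate; leave alone.
- stapler: Stapler, 130 x 35 x 44 mm, left of the tray; leave alone.
- notebook: Blue notebook, 150 x 210 x 16 mm, far right; leave alone.
Not all that is in view belongs to the job. What is shaped like the roll but turquoise is not meant.

How it is judged:
By the outcome, as a careful person would: the job done as asked, in the order asked, and still so for the second after the job is handed in, while the arm keeps its last pose, push and grip.
It also fails if it takes over 45 s, if anything falls off the work surface, if the arm or the gripper's body presses on something with over 40 N, if the wrist force passes 120 N, or if a joint passes its speed limit or range.

## Working session

There is one attempt and no reset: what is moved stays moved. The work goes in short steps, Python scripts to look and compute and a shell command to move; the robot and the scene stay as the last step left them, time stands still between calls to the robot, and variables do not carry over. Pictures are saved under pics/ and viewed, about 8 in all and at most 12, crops included, and the job is handed in when it is done.

```bash
mkdir -p pics; ls
python3 - <<'E'
from station import *
import cv2,numpy as np
s=sense();print(s)
for n in("scene","top"):
    p,d=camera(n);cv2.imwrite(f"pics/{n}0.png",cv2.resize(p[:,:,::-1],(800,600)));np.savez(f"{n}0.npz",p=p,d=d)
    print(n,get_calibration(n))
E
```

```text
pics
{'time_s': 0.0, 'joints': array([ 1.18200789e+00,  2.60664635e-01, -1.39400113e-01,  1.17271093e+00,
        1.65339670e-05,  1.57078858e+00]), 'dq': array([ 0.00248352, -0.0001105 ,  0.00109425, -0.00073647,  0.00071051,
       -0.00144851]), 'joint_torque': array([-5.92732831e-04, -4.05680394e+01,  2.53923368e+01,  1.87893858e-02,
       -8.08301206e-05, -1.80390981e-05]), 'tool_pos': array([0.198754  , 0.48520581, 0.2494633 ]), 'tcp_rot': array([ 1.93168309e-01,  9.81165136e-01, -9.69438483e-04, -1.99293087e-04]), 'wrist_force': array([ 0.55770478, -0.68551745,  0.08635038]), 'ft_torque': array([-0.0201378 ,  0.00050233, -0.02239417]), 'finger_gap': 0.08540559172450028}
scene {'fov_y': 57.85266137021714, 'cx': 257.18775141239865, 'cy': 193.449879908728, 'R': array([[-0.60009873,  0.79971653, -0.0183028 ],
       [ 0.6202489 ,  0.45073556, -0.64197255],
       [-0.50514633, -0.3965992 , -0.76650914]]), 't': array([ 0.33842761, -0.28805821,  1.45713896])}
top {'fov_y': 46.83470834189806, 'cx': 259.6503017161225, 'cy': 190.5565424151492, 'R': array([[-0.02645522, -0.99964485,  0.00321003],
       [-0.98111322,  0.02534899, -0.19176621],
       [ 0.19161674, -0.00822262, -0.98143538]]), 't': array([-0.01771513,  0.52868955,  1.50225486])}
```

View pics/top0.png

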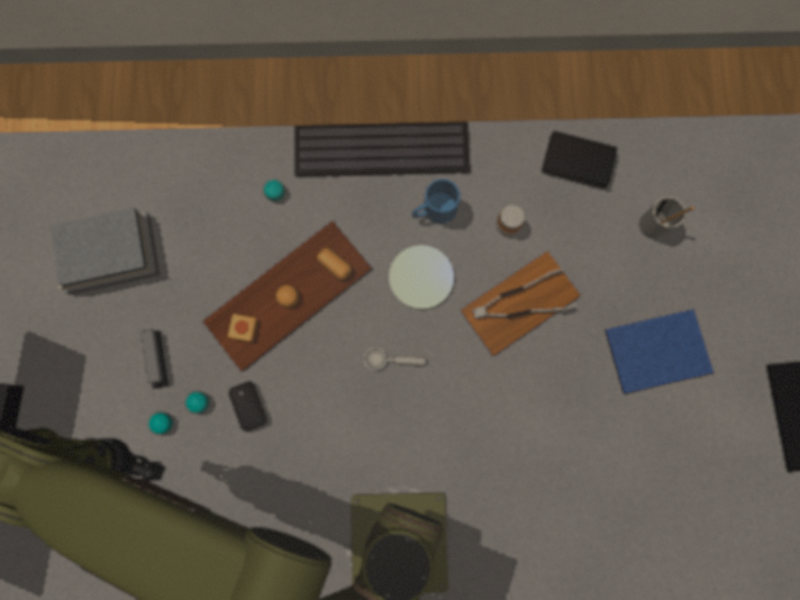

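View pics/scene0.png

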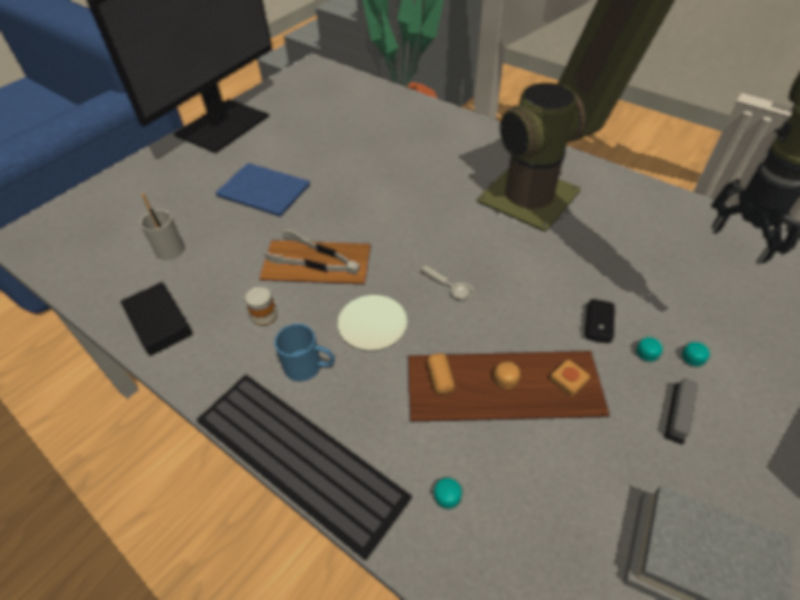

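The top view shows the tongs' hinge at (480,312), with panels at (511,293) and (519,314), and the jaws to the right. The plate is at (421,277).

Things that could be taken for the roll:
- round crusty bake at (287,296)
- oblong finger roll at (334,263)
- jam pastry at (242,328)
- turquoise balls at (274,190), (197,402) and (160,423)

I choose (287,296) and will check it in a crop.

```bash
cat > h.py <<'E'
import numpy as np,cv2
from station import *
from scipy.spatial.transform import Rotation as Rn
def ray(c,u,v,z):  # world point on plane z=z for pixel
    f=192/np.tan(np.radians(c['fov_y']/2)); R=np.array(c['R']);t=np.array(c['t'])
    d=R.T@np.array([(u-c['cx'])/f,(v-c['cy'])/f,1]); o=-R.T@t
    return o+d*(z-o[2])/d[2]
def cloud(c,d):
    f=192/np.tan(np.radians(c['fov_y']/2)); R=np.array(c['R']);t=np.array(c['t'])
    v,u=np.mgrid[:d.shape[0],:d.shape[1]]
    P=np.stack([(u-c['cx'])/f*d,(v-c['cy'])/f*d,d],-1)
    return (P-t)@R
E
python3 - <<'E'
from h import *
z=np.load("top0.npz");p=z['p'];c=get_calibration("top")
k=1/1.5625
for n,u,v,h in [("roll",287,296,.045),("finger",334,263,.04),("pastry",242,328,.036),("plate",421,277,.012),("hinge",480,312,.03),("panelL",511,293,.038),("panelR",519,314,.038),("jawL",560,270,.038),("jawR",575,308,.038),("jam",512,215,.07),("mug",442,198,.09),("spoon",395,360,.005)]:
    print(n,ray(c,u*k,v*k,h)[:2].round(3))
a=cv2.resize(p[155:235,290:375,::-1],(425*1,400),interpolation=3)
b=cv2.resize(p[135:240,125:245,::-1],(457,400),interpolation=3)
cv2.imwrite("pics/c1.png",np.hstack([cv2.resize(a,(380,358)),b[:358,:420]]))
E
```

```text
roll [0.54  0.235]
finger [0.615 0.13 ]
pastry [0.471 0.337]
plate [ 0.584 -0.069]
hinge [ 0.495 -0.199]
panelL [ 0.535 -0.27 ]
panelR [ 0.487 -0.286]
jawL [ 0.586 -0.385]
jawR [ 0.497 -0.413]
jam [ 0.709 -0.278]
mug [ 0.747 -0.119]
spoon [ 0.394 -0.004]
```

View pics/c1.png

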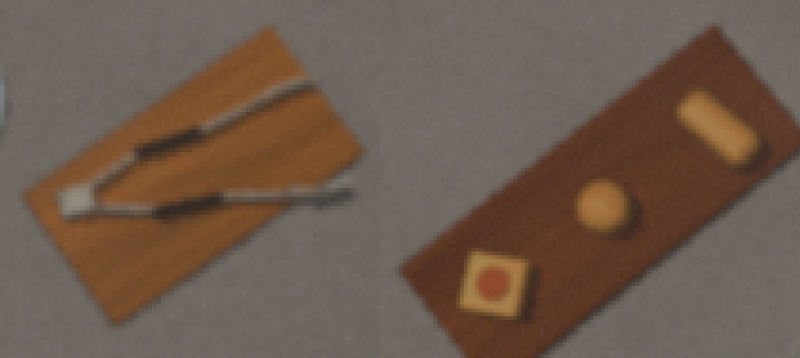

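The crop confirms it: the plain round bake in the middle of the tray is the roll, with the finger roll and jam pastry on either side. The panels are at (168,143) and (188,206) in the crop. I'll move above the tongs' grip, keeping height.

```bash
python3 -m handwheel '[[[-0.045,-0.045,0],[0,0,0.07],-1],[[-0.09,-0.09,0],[0,0,0.14],-1],[[-0.135,-0.135,0],[0,0,0.21],-1],[[-0.18,-0.18,0],[0,0,0.28],-1],[[-0.22,-0.22,0],[0,0,0.35],-1],[[-0.26,-0.26,0],[0,0,0.42],-1],[[-0.3,-0.3,0],[0,0,0.49],-1],[[-0.34,-0.34,0],[0,0,0.56],-1],[[-0.38,-0.38,0],[0,0,0.63],-1],[[-0.42,-0.42,0],[0,0,0.7],-1],[[-0.46,-0.46,0],[0,0,0.77],-1],[[-0.5,-0.505,0],[0,0,0.84],-1]]' 20
python3 - <<'E'
from h import *
s=sense();print(s['tool_pos'],s['joints'].round(3));R=Rn.from_quat(s['tcp_rot']).as_matrix();print(R.round(3))
d=np.array([.513,-.277,.22])-s['tool_pos'];print((R.T@d).round(3),'yaw of tool y',np.degrees(np.arctan2(R[1,1],R[0,1])))
E
```

```text
time_s: 1.6
tool_pos: [0.4706, -0.1728, 0.25]
tcp_rot: [0.577, 0.816, 0.0, -0.0]
wrist_force: [1.0, 0.8, 0.2]
finger_gap: 0.0854
[ 0.47057275 -0.17277452  0.24998094] [-0.352  0.22  -0.193  1.158  0.     0.879]
[[-0.333  0.943 -0.   ]
 [ 0.943  0.333  0.001]
 [ 0.001  0.    -1.   ]]
[-0.112  0.005  0.03 ] yaw of tool y 19.463185367863904
```

```bash
python3 -m handwheel '[[[-0.05,0.003,0.01],[0,0,0.05],-1],[[-0.1,0.005,0.02],[0,0,0.1],-1],[[-0.112,0.005,0.03],[0,0,0.113],-1],[[-0.112,0.005,0.03],[0,0,0.113],-1]]' 20
python3 - <<'E'
from h import *
s=sense();c=get_calibration("wrist");p,d=camera("wrist")
np.savez("w1.npz",p=p,d=d,c=np.array([c],dtype=object))
R=np.array(c['R']);print("cam pos",(-R.T@np.array(c['t'])).round(3),s['tool_pos'],s['tcp_rot'])
cv2.imwrite("pics/w1.png",cv2.resize(p[:,:,::-1],(800,600)))
E
```

```text
time_s: 2.1
tool_pos: [0.5115, -0.2747, 0.2186]
tcp_rot: [0.622, 0.783, -0.0, -0.002]
wrist_force: [-0.2, 0.4, 0.2]
finger_gap: 0.0856
cam pos [ 0.497 -0.21   0.343] [ 0.51154386 -0.27467046  0.21864772] [ 6.21989069e-01  7.83023647e-01 -1.56056999e-04 -1.88192628e-03]
```

View pics/w1.png

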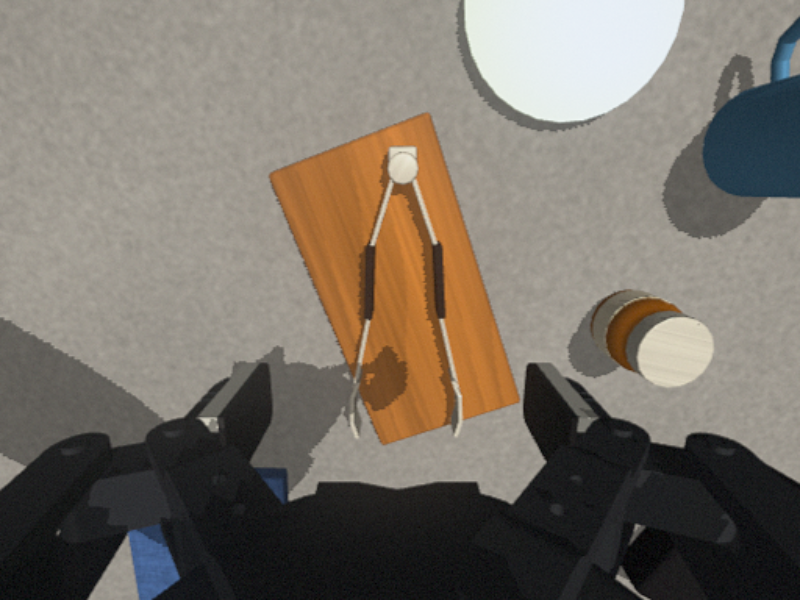

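The wrist view shows the hinge at (403,167), the left panel from (370,246) to (369,318), the right panel from (437,243) to (441,317), and the jaw tips at (356,436) and (458,434).

Run:
```python
from h import *
c=get_calibration("wrist");k=1/1.5625
P={n:ray(c,u*k,v*k,.038) for n,u,v in [("h",403,167),("l0",370,246),("l1",369,318),("r0",437,243),("r1",441,317),("jl",356,436),("jr",458,434)]}
for n in P:print(n,P[n][:2].round(4))
g=(P['l0']+P['l1']+P['r0']+P['r1'])/4;j=(P['jl']+P['jr'])/2
hx=ray(c,403*k,167*k,.042)
x=j-hx;x/=np.linalg.norm(x);print(g,j,np.degrees(np.arctan2(x[1],x[0])),np.linalg.norm(j-hx),np.linalg.norm(g-hx), np.linalg.norm(P['l0']-P['l1']))
s=sense();R=Rn.from_quat(s['tcp_rot']).as_matrix()
print(((g-s['tool_pos'])@R).round(4),'tool y yaw',np.degrees(np.arctan2(R[1,1],R[0,1])))
```

```text
h [ 0.4967 -0.195 ]
l0 [ 0.4859 -0.2539]
l1 [ 0.4968 -0.3078]
r0 [ 0.5329 -0.2407]
r1 [ 0.55   -0.2945]
jl [ 0.5078 -0.4097]
jr [ 0.5891 -0.3887]
[ 0.51639512 -0.27423755  0.038     ] [ 0.54841504 -0.39919977  0.038     ] -75.76505590965645 0.21050615122014016 0.08156789187877965 0.05492989720606608
[-0.0018  0.0049  0.1815] tool y yaw 13.138143084054237
```

```bash
python3 - <<'E'
from h import *
z=np.load("w1.npz",allow_pickle=True);d=z['d'];c=get_calibration("wrist");s=sense()
W=cloud(c,d);R=Rn.from_quat(s['tcp_rot']).as_matrix()
T=(W-s['tool_pos'])@R
m=(d>0)&(W[...,2]>.12)&(abs(T[...,1])<.07)&(abs(T[...,0])<.03)&(T[...,2]>-.05)
print(np.percentile(T[m],[0,1,5,50,95,99,100],axis=0).round(3))
for y0,y1 in [(-.06,-.03),(.03,.06)]:
    q=T[m&(T[...,1]>y0)&(T[...,1]<y1)];i=np.argsort(q[:,2])[-30:];print(q[i].mean(0).round(4),q[:,2].max())
E
python3 -m handwheel '[[[0,0.004,0.05],[0,0,-0.019],-1],[[0,0.004,0.1],[0,0,-0.019],-1],[[0,0.004,0.135],[0,0,-0.019],-1],[[0,0.004,0.155],[0,0,-0.019],-1],[[0,0.004,0.165],[0,0,-0.019],-1],[[0,0.004,0.165],[0,0,-0.019],-1]]' 20
```

```text
[[-0.012 -0.07  -0.05 ]
 [-0.01  -0.068 -0.05 ]
 [-0.006 -0.063 -0.05 ]
 [ 0.008  0.039 -0.043]
 [ 0.014  0.063 -0.004]
 [ 0.015  0.068  0.002]
 [ 0.015  0.07   0.006]]
[ 0.0011 -0.0428  0.0045] 0.005651928001336343
[0.0016 0.0428 0.0043] 0.005620444399005392
time_s: 2.9
tool_pos: [0.5163, -0.273, 0.0556]
tcp_rot: [0.614, 0.79, 0.0, -0.0]
wrist_force: [-1.4, -0.7, 0.1]
finger_gap: 0.0856
```

```bash
python3 -m handwheel '[[[0,0,0.013],[0,0,0],-1],[[0,0,0.025],[0,0,0],-1],[[0,0,0.025],[0,0,0],-0.6],[[0,0,0.025],[0,0,0],-0.35],[[0,0,0.025],[0,0,0],-0.25],[[0,0,0.025],[0,0,0],-0.25],[[0,0,0.025],[0,0,0],-0.25]]' 20
python3 - <<'E'
from h import *
s=sense();print(s['tool_pos'],s['wrist_force'],s['finger_gap'])
E
```

```text
time_s: 3.78
tool_pos: [0.5169, -0.2744, 0.0309]
tcp_rot: [0.614, 0.789, 0.0, 0.001]
wrist_force: [-1.3, 0.1, 5.0]
finger_gap: 0.0535
[ 0.51691438 -0.27437052  0.03090176] [-1.2511548   0.09963082  4.97330753] 0.0535477729768228
```

Gap 53.5 mm, about 5 N upward. Lifting gently, then one look.

```bash
python3 -m handwheel '[[[0,0,-0.01],[0,0,0],-0.28],[[0,0,-0.03],[0,0,0],-0.28],[[0,0,-0.06],[0,0,0],-0.28],[[0,0,-0.09],[0,0,0],-0.28],[[0,0,-0.12],[0,0,0],-0.28],[[0,0,-0.13],[0,0,0],-0.28],[[0,0,-0.13],[0,0,0],-0.28]]'
python3 - <<'E'
from h import *
s=sense();c=get_calibration("wrist");p,d=camera("wrist")
np.savez("w2.npz",p=p,d=d)
print(s['tool_pos'],s['wrist_force'],s['finger_gap'])
cv2.imwrite("pics/w2.png",cv2.resize(p[:,:,::-1],(800,600)))
E
```

```text
time_s: 4.65
tool_pos: [0.5166, -0.274, 0.1605]
tcp_rot: [0.614, 0.789, 0.0, 0.0]
wrist_force: [-0.0, 0.5, -1.6]
finger_gap: 0.0547
[ 0.5165703  -0.27399187  0.16051605] [-0.04472832  0.5137611  -1.596943  ] 0.05473877576554188
```

View pics/w2.png

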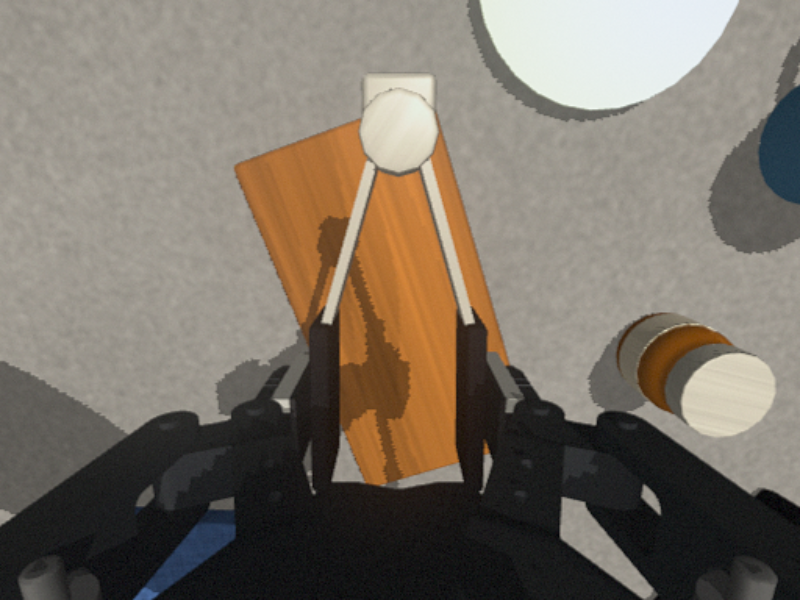

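Run:
```python
from h import *
d=np.load("w2.npz")['d'];c=get_calibration("wrist");s=sense();k=1/1.5625
W=cloud(c,d);R=Rn.from_quat(s['tcp_rot']).as_matrix();T=(W-s['tool_pos'])@R
for n,u,v in [("head",398,130),("headrear",398,80),("armL0",366,185),("armL1",334,300),("armR0",430,185),("armR1",464,300),("panL0",325,330),("panL1",325,450),("panR0",471,330),("panR1",471,450)]:
    a,b=int(v*k),int(u*k);q=T[a-1:a+2,b-1:b+2].reshape(-1,3);print(n,np.median(q,0).round(4))
m=(W[...,2]>.12)&(T[...,0]>.07)&(T[...,2]>-.1);print(T[m].min(0),T[m].max(0))
```

```text
head [ 0.081  -0.0002 -0.0046]
headrear [ 0.0937 -0.0002 -0.0031]
armL0 [ 0.067  -0.0089 -0.0019]
armL1 [ 0.0335 -0.0195 -0.0026]
armR0 [ 0.067   0.009  -0.0023]
armR1 [ 0.0336  0.0194 -0.0027]
panL0 [ 0.0258 -0.0213 -0.0071]
panL1 [-0.0143 -0.023  -0.0082]
panR0 [ 0.0257  0.0214 -0.0071]
panR1 [-0.0141  0.0229 -0.008 ]
[ 0.07007357 -0.01039737 -0.00733987] [0.09582723 0.01121483 0.01433735]
```

Run:
```python
from h import *
for n in("top","scene"):
    z=np.load(n+"0.npz");W=cloud(get_calibration(n),z['d']);p=z['p'].astype(int)
    for nm,o in [("roll",(.54,.235)),("finger",(.615,.13)),("pastry",(.471,.337))]:
        m=(np.hypot(W[...,0]-o[0],W[...,1]-o[1])<.055)&(W[...,2]>.022)
        q=W[m];lo,hi=np.percentile(q,[2,98],axis=0)
        (cx,cy),r=cv2.minEnclosingCircle(q[:,:2].astype(np.float32))
        print(n,nm,len(q),lo.round(3),hi.round(3),((lo+hi)/2).round(4),"circ",round(cx,4),round(cy,4),round(r,4))
    m=(p[...,0]-p[...,2]>8)&(abs(W[...,2]-.012)<.008)&(np.hypot(W[...,0]-.54,W[...,1]-.235)<.22)&(p[...,0]<130)
    (c0,sz,a)=cv2.minAreaRect(W[m][:,:2].astype(np.float32));print(n,"tray",c0,sz,a)
```

```text
top roll 163 [0.521 0.215 0.026] [0.565 0.26  0.055] [0.5428 0.2377 0.0405] circ 0.5445 0.239 0.0257
top finger 257 [0.583 0.097 0.028] [0.65  0.165 0.053] [0.6161 0.1309 0.0402] circ 0.6166 0.1328 0.0427
top pastry 262 [0.447 0.311 0.025] [0.501 0.367 0.045] [0.4737 0.3392 0.0348] circ 0.4737 0.3412 0.038
top tray (0.5390200018882751, 0.23608265817165375) (0.4300383925437927, 0.43209606409072876) 73.17119598388672
scene roll 218 [0.527 0.223 0.025] [0.57  0.267 0.051] [0.5487 0.245  0.0377] circ 0.5474 0.2442 0.0254
scene finger 329 [0.59  0.105 0.026] [0.655 0.173 0.047] [0.6224 0.1389 0.0367] circ 0.6222 0.135 0.0431
scene pastry 331 [0.45  0.316 0.023] [0.505 0.373 0.04 ] [0.4773 0.3448 0.0316] circ 0.4768 0.3451 0.0364
scene tray (0.49686118960380554, 0.19878491759300232) (0.3008021116256714, 0.38422834873199463) 38.122718811035156
```

Tongs are held level and centred. Now swinging them to hover over the roll, about 10 cm up, with the tongs' x across the tray.

```bash
python3 -m handwheel '[[[0.02,0.003,0],[0,0,-0.09],-0.22],[[0.06,0.008,0],[0,0,-0.25],-0.22],[[0.105,0.013,0],[0,0,-0.42],-0.22],[[0.15,0.018,0],[0,0,-0.59],-0.22],[[0.195,0.024,0],[0,0,-0.77],-0.22],[[0.24,0.029,0],[0,0,-0.95],-0.22],[[0.285,0.035,0],[0,0,-1.13],-0.22],[[0.33,0.04,0],[0,0,-1.31],-0.22],[[0.375,0.046,0],[0,0,-1.49],-0.22],[[0.41,0.05,0],[0,0,-1.66],-0.22],[[0.44,0.054,0],[0,0,-1.82],-0.22],[[0.455,0.056,0],[0,0,-1.925],-0.22]]'
python3 -m handwheel '[[[0,0,0],[0,0,0],-0.25],[[0,0,0.02],[0,0,0],-0.26],[[0,0,0.04],[0,0,0],-0.27],[[0,0,0.04],[0,0,0],-0.27]]'
python3 - <<'E'
from h import *
s=sense();print(s['tool_pos'],s['wrist_force'],s['finger_gap'],s['joints'].round(2))
R=Rn.from_quat(s['tcp_rot']).as_matrix();print("tongs yaw",np.degrees(np.arctan2(-R[1,0],-R[0,0])),"jaw",s['tool_pos']-.104*R[:,0])
for n in("top","scene"):
    p,d=camera(n);np.savez(n+"1.npz",p=p,d=d)
    if n=="top":a=cv2.resize(p[100:250,100:270,::-1],(510,450),interpolation=3);
    else:b=cv2.resize(p[130:290,230:410,::-1],(506,450),interpolation=3)
cv2.imwrite("pics/c3.png",cv2.resize(np.hstack([a,b]),(800,354)))
E
```

```text
time_s: 6.2
tool_pos: [0.4576, 0.182, 0.1586]
tcp_rot: [-0.299, 0.954, 0.0, -0.002]
wrist_force: [-1.2, -0.5, -1.9]
finger_gap: 0.0521
time_s: 6.7
tool_pos: [0.457, 0.1792, 0.1183]
tcp_rot: [-0.295, 0.955, -0.0, -0.003]
wrist_force: [0.0, -0.4, -1.0]
finger_gap: 0.0543
[0.45704613 0.1792034  0.11829258] [ 0.00938786 -0.41910951 -1.00173932] 0.054321062075021666 [ 0.37  0.3  -0.45  0.83 -0.   -0.23]
tongs yaw 34.36345659547705 jaw [0.54289415 0.23790437 0.11773326]
```

View pics/c3.png

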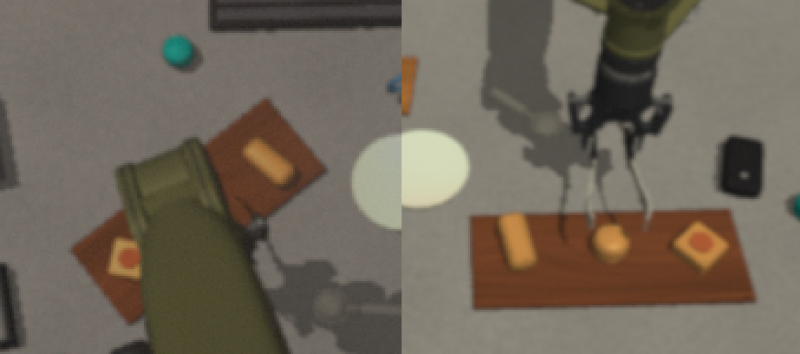

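Run:
```python
from h import *
c=get_calibration("scene");f=lambda u,v:(230+(u-401.6)/2.2135,130+v/2.2135)
s=sense();R=Rn.from_quat(s['tcp_rot']).as_matrix()
a=ray(c,*f(591,226),.103);b=ray(c,*f(647,227),.103)
print("tips lowmid",a,b,(a+b)/2,"pred",(s['tool_pos']-.129*R[:,0]))
r=ray(c,*f(611,243),.036);print("roll",r)
z=np.load("scene1.npz");W=cloud(c,z['d']);T=(W-s['tool_pos'])@R
m=(T[...,0]<-.07)&(T[...,0]>-.16)&(abs(T[...,1])<.06)&(T[...,2]<.035)&(T[...,2]>-.03)
q=T[m];print(len(q),q.min(0),q.max(0),)
for sg in(-1,1):
    e=q[q[:,1]*sg>0];print(sg,len(e),np.median(e,0).round(4),np.percentile(e,[3,97],axis=0).round(4).tolist())
m=(np.hypot(W[...,0]-.545,W[...,1]-.24)<.05)&(W[...,2]>.022)&(W[...,2]<.07)
q=W[m];(cx,cy),r=cv2.minEnclosingCircle(q[:,:2].astype(np.float32));print("roll circ",cx,cy,r,((np.array([cx,cy,s['tool_pos'][2]])-s['tool_pos'])@R))
```

```text
tips lowmid [0.58456599 0.22647994 0.103     ] [0.54345165 0.28528409 0.103     ] [0.56400882 0.25588202 0.103     ] pred [0.56524477 0.25299667 0.11998092]
roll [0.54966204 0.24591759 0.036     ]
114 [-0.13465238 -0.03896957 -0.01012317] [-0.07011946  0.04009964  0.0201585 ]
-1 50 [-0.1187 -0.0355 -0.0029] [[-0.1337, -0.0386, -0.0096], [-0.0775, -0.0313, 0.0184]]
1 64 [-0.098   0.0364  0.0003] [[-0.1334, 0.0321, -0.0084], [-0.0727, 0.0394, 0.0168]]
roll circ 0.5469197630882263 0.2437281757593155 0.0249972902238369 [-0.1086434   0.00270688 -0.00013308]
```

Jaws bracket the roll, with an offset of about 2 mm. Descending, then squeezing.

```bash
python3 -m handwheel '[[[-0.001,0.002,0.02],[0,0,0],-0.28],[[-0.001,0.002,0.04],[0,0,0],-0.28],[[-0.001,0.002,0.06],[0,0,0],-0.28],[[-0.001,0.002,0.075],[0,0,0],-0.28],[[-0.001,0.002,0.084],[0,0,0],-0.28],[[-0.001,0.002,0.084],[0,0,0],-0.28]]'
python3 - <<'E'
from h import *
s=sense();print(s['tool_pos'],s['wrist_force'],s['finger_gap'])
p,d=camera("scene");cv2.imwrite("pics/s4.png",cv2.resize(p[190:280,260:400,::-1],(700,450),interpolation=3))
E
```

```text
time_s: 7.55
tool_pos: [0.4588, 0.1829, 0.0364]
tcp_rot: [-0.296, 0.955, -0.0, -0.0]
wrist_force: [0.1, -0.8, -0.7]
finger_gap: 0.0542
[0.45879287 0.18291203 0.03635892] [ 0.11100509 -0.83689874 -0.68174724] 0.05415778294993316
```

View pics/s4.png

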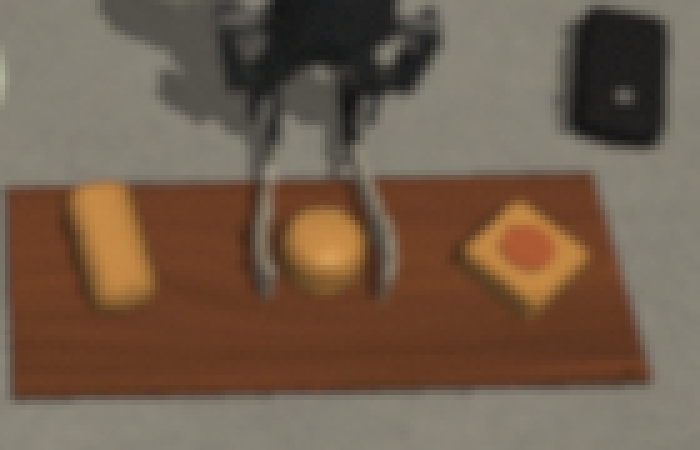

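The roll at (323,250) stands between the jaws, with tips at (265,290) and (383,292). I'll lower another 3 mm and squeeze at 25 N.

```bash
python3 -m handwheel '[[[0,0,0.003],[0,0,0],-0.28],[[0,0,0.003],[0,0,0],-0.2],[[0,0,0.003],[0,0,0],-0.1],[[0,0,0.003],[0,0,0],0],[[0,0,0.003],[0,0,0],0.2],[[0,0,0.003],[0,0,0],0.6],[[0,0,0.003],[0,0,0],1],[[0,0,0.003],[0,0,0],1],[[0,0,0.003],[0,0,0],1]]' 25
python3 -m handwheel '[[[0,0,0],[0,0,0],1],[[0,0,-0.01],[0,0,0],1],[[0,0,-0.025],[0,0,0],1],[[0,0,-0.05],[0,0,0],1],[[0,0,-0.08],[0,0,0],1],[[0,0,-0.11],[0,0,0],1],[[0,0,-0.14],[0,0,0],1],[[0,0,-0.155],[0,0,0],1],[[0,0,-0.155],[0,0,0],1]]'
python3 - <<'E'
from h import *
s=sense();print(s['tool_pos'],s['wrist_force'],s['finger_gap'])
p,d=camera("scene");np.savez("scene2.npz",p=p,d=d);cv2.imwrite("pics/s5.png",cv2.resize(p[150:280,240:400,::-1],(640,520),interpolation=3))
R=Rn.from_quat(s['tcp_rot']).as_matrix();print(R.round(3));a=s['joints'];print(a)
E
```

```text
time_s: 8.72
tool_pos: [0.4588, 0.1831, 0.0333]
tcp_rot: [-0.297, 0.955, 0.0, 0.0]
wrist_force: [0.3, -0.6, -0.4]
finger_gap: 0.0437
time_s: 9.85
tool_pos: [0.4594, 0.1834, 0.1899]
tcp_rot: [-0.297, 0.955, 0.0, 0.001]
wrist_force: [-0.2, 0.5, -1.6]
finger_gap: 0.0439
[0.45944102 0.18335735 0.18990339] [-0.1540767   0.48387059 -1.60825185] 0.04392192866618711
[[-0.824 -0.566  0.003]
 [-0.566  0.824  0.001]
 [-0.003 -0.001 -1.   ]]
[ 3.79719695e-01  2.41522839e-01 -3.27153109e-01  9.99116412e-01
  2.18999310e-07 -2.22492075e-01]
```

View pics/s5.png

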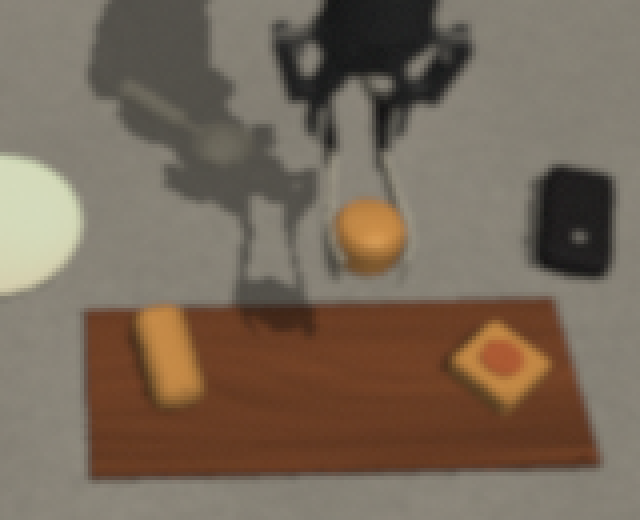

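The roll is lifted in the jaws at (370,238), the other bakes have not moved, and the gap is 43.9 mm. Next I measure the plate centre and the move.

Run:
```python
from h import *
for n in("top","scene"):
    z=np.load(n+"0.npz");c=get_calibration(n);p=z['p'].astype(int);W=cloud(c,z['d'])
    m=(np.hypot(W[...,0]-.584,W[...,1]+.069)<.1)&(p.min(-1)>135)
    k,l,st,ce=cv2.connectedComponentsWithStats(m.astype(np.uint8));i=1+np.argmax(st[1:,4])
    v,u=np.nonzero(l==i);q=np.array([ray(c,a,b,.012) for a,b in zip(u,v)],np.float32)
    print(n,len(q),cv2.minEnclosingCircle(q[:,:2]),q.mean(0))
s=sense();R=Rn.from_quat(s['tcp_rot']).as_matrix()
print(((np.array([.584-.105,-.069,.18])-s['tool_pos'])@R).round(3))
```

```text
Traceback (most recent call last):
cv2.error: OpenCV(4.12.0) /io/opencv/modules/imgproc/src/shapedescr.cpp:201: error: (-215:Assertion failed) count >= 0 && (depth == CV_32F || depth == CV_32S) in function 'minEnclosingCircle'
```

Run:
```python
from h import *
for n in("top","scene"):
    z=np.load(n+"0.npz");c=get_calibration(n);p=z['p'].astype(int);W=cloud(c,z['d'])
    m=(np.hypot(W[...,0]-.584,W[...,1]+.069)<.1)&(p.min(-1)>135)
    k,l,st,ce=cv2.connectedComponentsWithStats(m.astype(np.uint8));i=1+np.argmax(st[1:,4])
    v,u=np.nonzero(l==i);q=np.array([ray(c,a,b,.012) for a,b in zip(u,v)])[:,:2]
    print(n,len(q),cv2.minEnclosingCircle(np.ascontiguousarray(q,dtype=np.float32)),q.mean(0))
s=sense();R=Rn.from_quat(s['tcp_rot']).as_matrix()
print(((np.array([.584-.105,-.069,.18])-s['tool_pos'])@R).round(3))
```

```text
top 1232 ((0.5876015424728394, -0.06924654543399811), 0.07319856435060501) [ 0.58696024 -0.06932828]
scene 1247 ((0.5865036249160767, -0.06481743603944778), 0.07649724930524826) [ 0.58790793 -0.0634111 ]
[ 0.126 -0.219  0.009]
```

```bash
python3 -m handwheel '[[[0.008,-0.014,0],[0,0,0.04],1],[[0.021,-0.037,0],[0,0,0.1],1],[[0.036,-0.063,0.001],[0,0,0.17],1],[[0.051,-0.09,0.002],[0,0,0.24],1],[[0.066,-0.117,0.004],[0,0,0.32],1],[[0.081,-0.144,0.006],[0,0,0.4],1],[[0.096,-0.171,0.008],[0,0,0.47],1],[[0.109,-0.195,0.009],[0,0,0.53],1],[[0.118,-0.211,0.01],[0,0,0.575],1],[[0.123,-0.219,0.01],[0,0,0.6],1],[[0.123,-0.219,0.01],[0,0,0.6],1],[[0.123,-0.219,0.01],[0,0,0.6],1]]' 25
python3 - <<'E'
from h import *
s=sense();print(s['tool_pos'],s['wrist_force'],s['finger_gap'])
R=Rn.from_quat(s['tcp_rot']).as_matrix();print("jaw",s['tool_pos']-.105*R[:,0])
p,d=camera("scene");W=cloud(get_calibration("scene"),d);P=p.astype(int)
m=(np.hypot(W[...,0]-.587,W[...,1]+.067)<.06)&(W[...,2]>.12)&(W[...,2]<.25)&(P[...,0]-P[...,2]>50)
q=W[m];print(len(q),cv2.minEnclosingCircle(np.ascontiguousarray(q[:,:2],dtype=np.float32)),q[:,2].min(),q[:,2].max())
cv2.imwrite("pics/s6.png",cv2.resize(p[:,:,::-1],(800,600)))
E
```

```text
time_s: 11.4
tool_pos: [0.4813, -0.0665, 0.1783]
tcp_rot: [-0.002, 1.0, 0.0, -0.0]
wrist_force: [0.2, 1.8, -1.7]
finger_gap: 0.0437
[ 0.4812743  -0.06647851  0.17826645] [ 0.22988763  1.82546579 -1.68049616] 0.043731726495239175
jaw [ 0.58627379 -0.06615269  0.17824254]
202 ((0.5810544490814209, -0.0726209431886673), 0.03672090545296669) 0.15692564708141787 0.1954027456265072
```

View pics/s6.png

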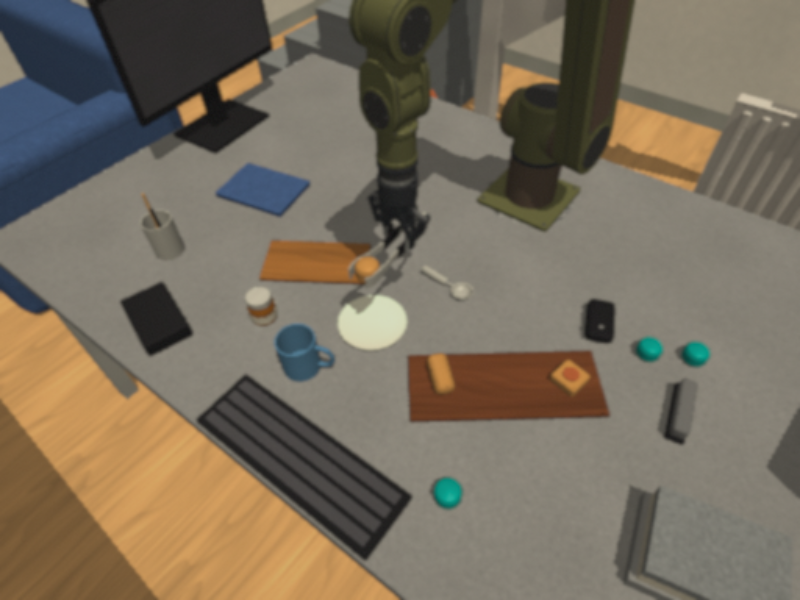

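The roll sits at (367,268) in the closed tongs above the plate, its underside at z ≈ 0.157 m, and the other things have not moved. Settling briefly, then handing in.

```bash
python3 -m handwheel '[[[0,0,0],[0,0,0],1],[[0,0,0],[0,0,0],1],[[0,0,0],[0,0,0],1],[[0,0,0],[0,0,0],1]]' 25
python3 -c "
from station import *
print(abs(sense()['dq']).max());print(sign_off())"
```

```text
time_s: 11.95
tool_pos: [0.4814, -0.067, 0.1783]
tcp_rot: [-0.001, 1.0, -0.0, 0.0]
wrist_force: [-0.7, 0.0, -1.3]
finger_gap: 0.044
0.0010265191076186118
the job is handed in; nothing more can be done
None
```

The job is handed in: the tongs, picked up by their panels, took the round roll off the tray. They hold it closed at 25 N over the plate, and the gripper itself never touched the roll.

**Last checks:**
- **Time and grip:** 11.95 s were used, the arm is still, and the panels are steady at 44 mm.
- **Position:** by arm kinematics, the middle of the jaws is within about 1 mm of the measured plate centre (0.587, -0.067). The roll's underside is at about z = 0.157 m, or 15 cm above the plate.
- **Other objects:** in the final scene picture, the other two bakes and everything else look unmoved.

**Disagreements:** two checks did not match exactly.
- The scene camera's depth put the roll about 8 mm from the plate centre. Its fitted circle was too large for the roll (37 mm radius instead of 25 mm), so I trusted the kinematics.
- The top and scene cameras differed by about 5 mm on the plate centre.

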